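# Stand the bench supplies on the display board in order of height

## Robot

A 7-joint arm with a two-finger parallel gripper is mounted at the origin on a cart in front of the work surface, level with it; the furniture and walls round the work are solid. World frame = base frame: x ahead of the robot, y to its left, z up, the work surface at z = 0. Lengths are in m, angles in rad, forces in N, time in s.
With the tool pointing down it reaches from about 0.4 to 0.85 m from the base axis. Payload 4.4 kg.
Tool frame: the origin (TCP) lies at the centre of the arm's flange, where the gripper is bolted on; the fingertips stand 199 mm ahead of it and the grasp point (between the pads) lies 180 mm ahead of it (env.tip_reach is the distance from the TCP to the fingertips, in m); z points along the fingers, y is the line along which they close (so a half turn about z gives the same grasp; the last joint's range is limited). The gripper opens to 94 mm and grips with 3 to 60 N. Pads are 16 mm wide; open, the fingers measure 119 mm over their backs; the gripper's body (75 mm by 177 mm) begins 78 mm behind the grasp point.
Start: joints at [-1.291, 0.628, 0.038, 1.517, -0.027, 0.996, -0.02], TCP at [0.22, 0.612, 0.405] pointing down, gripper open.
Joint ranges: [-3.06, 3.06], [-0.37, 2.12], [-1.25, 1.32], [0.18, 2.47], [-1.1, 4.24], [0.23, 1.98], [-2.94, 2.94]. Speed limits (rad/s): [2.57, 2.57, 3.14, 3.14, 3.14, 3.14, 3.14].

## Interface

Orientations are given as [roll, pitch, yaw] about the fixed x, y, z axes, in that order (R = Rz(yaw) Ry(pitch) Rx(roll)).
In Python, from plant import env gives the robot as it stands.
- The arm moves only by the tool servo_tool, never from a script. Its argument "motion" is a list of rows, each a list of 5 numbers: the shift along the tool's x, y, z in mm, then the turn about the tool's z in degrees, then the opening, from -1 (shut) to 1 (fully open). In form: [[dx, dy, dz, yaw, jaw], ...]. A call has 1 to 12 rows; each row is the pose to reach, as a shift and turn from the pose commanded when the call began, along the tool's axes at that moment; what a row does not reach only later rows make up. A row lasts 1/12 s, in which the tool goes at most 41.7 mm and 7.16 degrees, less where a joint would pass 70% of its speed; a pose out of reach is approached as far as the arm can. A call with a gripper value outside its range is refused whole. The fingers move at their own pace and stop on an object; the grip force is fixed at half the most. Time passes only in rows, so rows that repeat a pose let the fingers close. It gives the time, the measured TCP pose, the force, the opening and the grip force at its end, in the units of the state.
- env.observe(): the state, without advancing time (a new reading comes with each control period).
- env.get_image(name): name is "side" or "top"; returns (picture, depth): 420x560x3 uint8, red, green, blue; 420x560 float32, m along the optical axis (not along the pixel's ray), 0 where there is no reading.
- env.get_calibration(name): a dict with "vertical_fov" (degrees; the focal length in pixels is half the picture's height over the tangent of half this angle, whatever the lens; pixels are square), "cx", "cy" (the principal point, pixels), "position" and "rotation" of the camera in the world. Camera axes: x right, y up, looking along -z (the intrinsics and any distortion apply to the point x, -y, -z); pixel columns grow to the right and rows downward; lengths in m; the calibration is good to about 2 mm. A picture is of the moment at which its call begins. get_calibration takes no time and is no camera call.
- env.close_job(): hands the job in; it is judged then, once.
The state is a dict: "time": time; "qpos": joint angles; "joint_velocities": joint speeds; "effort": joint torques, N m; "eef_pos": TCP position; "orientation": TCP orientation; "contact_force": force on the tool from outside, world axes, zero at the start; "wrist_torque": the same for the moment, N m; "opening": opening from 0.0 (shut) to 1.0 (fully open); "grip_force": force on a finger pad.
Only numpy, scipy, OpenCV 4.12 (cv2) and the standard library are available. Lean on these libraries where they do the work, as an engineer would, in place of code of your own. Each camera call takes 0.05 s, during which the arm holds its last target. There are 200 camera calls.

## Task

Stand the four bench supplies (red thread spool, bead jar, brown glue bottle and white squeeze bottle) upright on the dark wooden board, each in the middle of one of its four round marks, in order of height: the shortest at the end with the red post, the tallest at the end with the brass post. Leave the pink pliers where they lie.

Things in the scene. Friction and masses are not known exactly. Their poses are not given: they have to be found in the camera images.
- thread_spool_centre (a point): spool of red waxed thread with pale wooden flanges, standing upright; diameter 38 mm, height 45 mm (the shortest supply); the point is on its axis at half height, z up. 50 g, more or less
- bead_jar_centre (a point): clear glass jar of coloured beads with a cork lid, standing upright; diameter 46 mm, height 64 mm (second shortest; the solid glass reaches to 58 mm); the point is on its axis 32 mm above its base, z up. 90 g, more or less
- glue_bottle_centre (a point): orange-brown glue bottle with a white nozzle cap, standing upright; body diameter 45 mm up to about 95 mm height, total height 146 mm (second tallest); the point is on its axis 73 mm above its base, z up. About 120 g
- squeeze_bottle_centre (a point): white squeeze bottle with a red nozzle, standing upright; body diameter 56 mm up to about 115 mm height, total height 171 mm (the tallest); the point is on its axis 85.5 mm above its base, z up. About 160 g
- display_board: dark wooden board standing fixed on the worktop on short brass feet, 350 mm long, 84 mm deep, its top 28 mm above the worktop, with four round grey marks (70 mm across, brass-rimmed) in a row. Origin: below its centre, on the worktop; y runs along its length, x across it, z up. The marks are centred at y = -112.5, -37.5, +37.5 and +112.5 mm, x = 0, on the top at z = 28 mm
- red_post: small red turned post, 18 mm across and 31 mm tall, fixed upright on one end of the board, 161 mm from the board's centre (at its +y or its -y end, differing from start to start); the shortest supply goes on the mark next to it. Origin: centre of its foot on the board's top
- brass_post: small brass post of the same shape fixed on the board's other end; the tallest supply goes on the mark next to it. Origin: centre of its foot on the board's top
- pliers_centre (a point): pliers with pink handles, 123 x 57 mm, 10 mm high, lying loose on the right, near the edge of the worktop; to be left alone. The point is its centre, 5 mm up

How it is judged:
By the outcome, as a careful person would: the job done as asked, in the order asked, and still so for the second after the job is handed in, with the robot touching nothing.
It also fails if it takes over 128 s, if anything falls off the work surface, if the arm or the gripper's body presses on something with over 40 N, if the wrist force passes 120 N, or if a joint passes its speed limit or range.

## Working session

There is one attempt and no reset: what is moved stays moved. The work goes in short steps, Python scripts to look and compute and a tool call to move; the robot and the scene stay as the last step left them, time stands still between calls to the robot, and variables do not carry over. Pictures are saved under pics/ and viewed, at most 14 in all, crops included, and the job is handed in when it is done.

Besides the shell and the picture viewer there is one more tool, called after "Request:" as name([rows], argument=value, ...), one row to a line, values as JSON. servo_tool: Moves the arm, as the interface text tells. Its arguments: {"type":"object","properties":{"motion":{"type":"array","items":{"type":"array","items":{"type":"number"}}}},"required":["motion"]}

```bash
mkdir -p pics; cat > h.py <<'E'
import numpy as np, cv2
from plant import env
def grab(n,save=None):
    p,d=env.get_image(n)
    if save: cv2.imwrite('pics/'+save,cv2.cvtColor(p,cv2.COLOR_RGB2BGR))
    return p,d
def world(n,d):
    c=env.get_calibration(n); h,w=d.shape
    f=h/2/np.tan(np.radians(c['vertical_fov'])/2)
    u,v=np.meshgrid(np.arange(w),np.arange(h))
    P=np.stack([(u-c['cx'])/f*d,-(v-c['cy'])/f*d,-d],-1)
    W=P@np.array(c['rotation']).T+np.array(c['position'])
    W[d<=0]=np.nan
    return W
E
python3 - <<'E'
from h import *
s=env.observe(); print({k:np.round(v,3) for k,v in s.items()})
for n in('side','top'):
    print(env.get_calibration(n)); p,d=grab(n,n+'0.png'); np.save(n+'0.npy',d)
    W=world(n,d); print(np.nanmin(W,(0,1)),np.nanmax(W,(0,1)),(d==0).mean())
E
```

```text
{'time': np.float64(0.0), 'qpos': array([-1.291,  0.629,  0.038,  1.518, -0.027,  0.996, -0.02 ]), 'joint_velocities': array([-0.002,  0.   , -0.   ,  0.   , -0.001, -0.002,  0.   ]), 'effort': array([-0.0000e+00, -5.4973e+01,  1.1440e+00, -1.8663e+01, -5.2000e-02,
        2.4000e-02,  0.0000e+00]), 'eef_pos': array([0.22 , 0.611, 0.404]), 'orientation': array([-3.14 ,  0.   ,  2.796]), 'contact_force': array([0.237, 0.511, 0.414]), 'wrist_torque': array([0.037, 0.011, 0.012]), 'grip_force': np.float64(0.0), 'opening': np.float64(1.0)}
{'vertical_fov': 50.134306913965915, 'cx': 277.37002167059495, 'cy': 215.88428241274957, 'position': array([0.59640803, 0.79418226, 0.50228285]), 'rotation': array([1.07829015, 0.00484042, 3.11120353])}Traceback (most recent call last):
  File "<stdin>", line 5, in <module>
  File "h.py", line 12, in world
    W=P@np.array(c['rotation']).T+np.array(c['position'])
      ~~~~~~~~~~~~~~~~~~~~~~~~~~~^~~~~~~~~~~~~~~~~~~~~~~~
ValueError: operands could not be broadcast together with shapes (420,560) (3,)
```

View pics/side0.png

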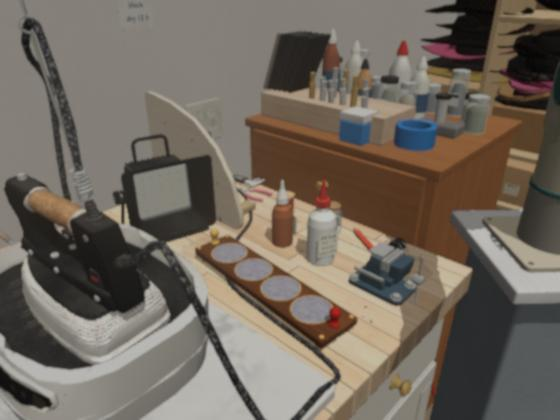

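The side view shows the board with the red post at the near end (335,313) and the brass post at (214,235). The glue bottle is at (283,215), the squeeze bottle at (322,235), and the spool and jar are hidden behind them. The rotation comes as rpy, so I'll fix that.

```bash
sed -i "s/^    W=P@.*/    W=P@Rotation.from_euler('xyz',c['rotation']).as_matrix().T+np.array(c['position'])/; 1a from scipy.spatial.transform import Rotation" h.py
python3 - <<'E'
from h import *
for n in('side','top'):
    print(env.get_calibration(n)); p,d=grab(n,n+'0.png'); np.save(n+'0.npy',d)
    W=world(n,d); print(np.nanmin(W,(0,1)),np.nanmax(W,(0,1)),(d==0).mean())
    if n=='side': print(W[[253,310,235,313,240,235],[230,312,214,320,283,322]])
E
```

```text
{'vertical_fov': 50.134306913965915, 'cx': 277.37002167059495, 'cy': 215.88428241274957, 'position': array([0.59640803, 0.79418226, 0.50228285]), 'rotation': array([1.07829015, 0.00484042, 3.11120353])}
[-0.64273968 -1.51945722 -0.90827372] [1.16026289 0.47637766 0.47961277] 0.004145408163265306
[[ 0.6681758   0.05925146  0.02811071]
 [ 0.52592428  0.23174082  0.02752581]
 [ 0.70046534  0.02740968  0.05048818]
 [ 0.51431406  0.24215536  0.02984385]
 [ 0.56283156 -0.00289442  0.01733657]
 [ 0.49328379  0.07539279  0.07417565]]
{'vertical_fov': 57.25994321312867, 'cx': 284.68104881433084, 'cy': 205.3054016436342, 'position': array([ 4.21067902e-01, -2.89039050e-04,  9.08438086e-01]), 'rotation': array([ 0.18519502, -0.00224792, -1.55878645])}
[-0.19934708 -0.5718229  -0.92003513] [1.23211838 1.43448986 0.43491855] 0.003941326530612245
```

View pics/top0.png

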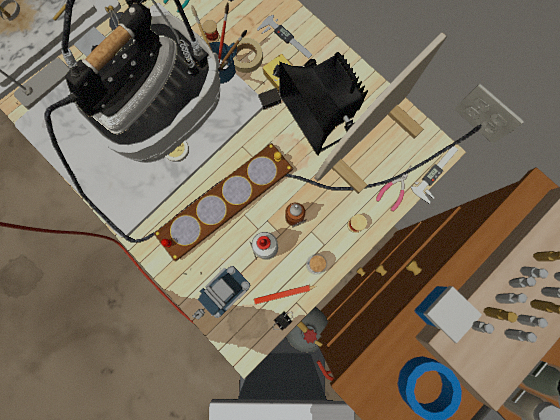

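Top view: marks at (184,230), (210,210), (236,190) and (262,171). The red post is at (168,243) and the brass post at (278,156). Supplies: glue (295,211), squeeze (264,243), jar (318,263), spool (358,222). Pliers are at (390,195). Next I'll measure all of these.

```bash
python3 - <<'E'
from h import *
d=np.load('top0.npy'); W=world('top',d); p=cv2.imread('pics/top0.png')
for n,(u,v) in dict(glue=(295,211),squeeze=(264,243),jar=(318,263),spool=(358,222)).items():
    w=W[v-28:v+29,u-28:u+29].reshape(-1,3); w=w[(w[:,2]>0.02)]
    # near the seed
    c=W[v,u]; w=w[np.hypot(*(w[:,:2]-c[:2]).T)<.045]
    zt=np.nanmax(w[:,2])
    for lo,hi in((zt-.008,zt+1),(.03,zt-.012)):
        q=w[(w[:,2]>lo)&(w[:,2]<hi)]
        if len(q)>4:
            (cx,cy),r=cv2.minEnclosingCircle(q[:,:2].astype(np.float32)); print(n,len(q),'zt %.3f'%zt,np.round([cx,cy,r],4),np.round(q.mean(0),3))
g=cv2.cvtColor(p,cv2.COLOR_BGR2HSV)
M=[]
for (u,v) in((184,230),(210,210),(236,190),(262,171)):
    m=((g[...,1]<75)&(g[...,2]>90)).astype(np.uint8); k=np.zeros_like(m); cv2.circle(k,(u,v),17,1,-1); m&=k
    w=W[m>0]; w=w[abs(w[:,2]-.028)<.01]; (cx,cy),r=cv2.minEnclosingCircle(w[:,:2].astype(np.float32)); M.append(w.mean(0)); print('mark',len(w),np.round(w.mean(0),4),np.round([cx,cy,r],4))
M=np.array(M); e=M[3]-M[0]; print('len',np.linalg.norm(e[:2]),'angle',np.degrees(np.arctan2(e[1],e[0])),'steps',np.linalg.norm(np.diff(M,axis=0),axis=1))
# height map picture
z=np.clip(W[...,2],-.02,.3); im=cv2.applyColorMap(np.nan_to_num((z+.02)/.32*255).astype(np.uint8),cv2.COLORMAP_JET)
cv2.imwrite('pics/h0.png',np.hstack([cv2.resize(p[100:330,100:460],None,fx=2,fy=2)]))
for u,v in((220,288),(285,295),(310,180),(350,180),(340,120),(350,160),(300,90),(283,320),(200,315)): print((u,v),np.round(W[v,u],3))
E
```

```text
glue 8 zt 0.146 [ 0.5622 -0.0232  0.0022] [ 0.563 -0.023  0.144]
glue 367 zt 0.146 [ 0.5576 -0.0214  0.0281] [ 0.556 -0.022  0.086]
squeeze 13 zt 0.172 [0.4906 0.0427 0.004 ] [0.489 0.042 0.169]
squeeze 562 zt 0.172 [0.488  0.0464 0.0318] [0.486 0.041 0.106]
jar 214 zt 0.067 [ 0.4521 -0.0724  0.0181] [ 0.452 -0.073  0.063]
jar 107 zt 0.067 [ 0.4518 -0.0723  0.0229] [ 0.45  -0.068  0.046]
spool 221 zt 0.048 [ 0.5466 -0.1676  0.019 ] [ 0.546 -0.167  0.044]
mark 651 [0.526  0.2286 0.0278] [0.5263 0.2288 0.0339]
mark 635 [0.5737 0.1711 0.0278] [0.5734 0.1712 0.0338]
mark 613 [0.6217 0.1134 0.0279] [0.622  0.1133 0.0335]
mark 603 [0.6695 0.0557 0.0278] [0.6698 0.0558 0.0339]
len 0.22472782012612078 angle -50.30540494824656 steps [0.07473653 0.07503719 0.07495419]
(220, 288) [0.397 0.134 0.077]
(285, 295) [ 0.381 -0.004  0.004]
(310, 180) [ 0.653 -0.061  0.008]
(350, 180) [ 0.65  -0.155  0.021]
(340, 120) [ 0.774 -0.124  0.084]
(350, 160) [ 0.706 -0.159  0.001]
(300, 90) [ 0.798 -0.029  0.179]
(283, 320) [0.327 0.    0.015]
(200, 315) [0.34  0.179 0.053]
```

View pics/h0.png

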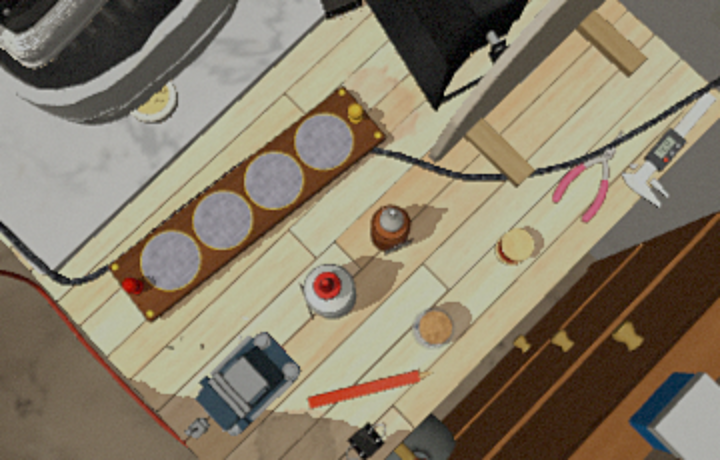

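Now a clearance check for the gripper body at each pick and place, using closing across the board (tool yaw 129.7°).

```bash
cat >> h.py <<'E'
yaw=np.radians(129.7); ax=np.array([np.cos(yaw),np.sin(yaw)]); ay=np.array([np.sin(yaw),-np.cos(yaw)])
T=dict(spool=(.546,-.167),jar=(.452,-.0725),glue=(.560,-.022),squeeze=(.4895,.043))
M=dict(spool=(.526,.2287),jar=(.5737,.1711),glue=(.6217,.1133),squeeze=(.6695,.0557))
G=dict(spool=.026,jar=.032,glue=.078,squeeze=.103)
def shift(frm,to): # world xy -> tool mm
    v=np.array(to)-np.array(frm); return np.round([v@ax*1e3,v@ay*1e3],1)
E
python3 - <<'E'
from h import *
C=np.vstack([world(n,np.load(n+'0.npy')).reshape(-1,3) for n in('side','top')]); C=C[~np.isnan(C[:,0])]
for n in T:
  for w,D,b in(('pick',T,0),('place',M,.028)):
    q=C[:,:2]-D[n]; a=q@ax; c=q@ay; z0=G[n]+b
    for nm,ha,hc,lo in(('body',.06,.11,z0+.07),('wrist',.12,.12,z0+.17),('fingers',.02,.07,.035)):
        m=(abs(a)<ha)&(abs(c)<hc)&(C[:,2]>lo)
        if m.any(): print(n,w,nm,m.sum(),'a',np.round(np.percentile(a[m],[0,50,100]),3),'c',np.round(np.percentile(c[m],[0,50,100]),3),'z',np.round(C[m,2].max(),3))
s=env.observe(); print(shift(s['eef_pos'][:2],T['spool']))
E
```

```text
spool pick fingers 281 a [-0.019  0.001  0.018] c [-0.019 -0.001  0.018] z 0.048
jar pick body 125 a [-0.041  0.051  0.06 ] c [0.083 0.101 0.11 ] z 0.161
jar pick fingers 453 a [-0.02   0.005  0.02 ] c [-0.022  0.001  0.022] z 0.067
glue pick fingers 1172 a [-0.02   0.006  0.02 ] c [-0.024  0.007  0.026] z 0.146
squeeze pick fingers 1444 a [-0.02   0.004  0.02 ] c [-0.028  0.011  0.031] z 0.172
[-806.9 -246.6]
```

Clear everywhere. I'll rotate first, then travel.

Request:
servo_tool([
  [0, 0, -5, 7, 1],
  [0, 0, -10, 14, 1],
  [0, 0, -15, 21, 1],
  [0, 0, -20, 28, 1],
  [0, 0, -20, 30.5, 1],
  [0, 0, -20, 30.5, 1],
])

```text
time: 0.65
eef_pos: [0.2201, 0.6116, 0.4246]
orientation: [3.142, 0.0, 2.263]
contact_force: [-0.1, -0.7, -0.1]
opening: 1.0
grip_force: 0.0
```

Request:
servo_tool([
  [-38, -11, 0, 0, 1],
  [-76, -22, 0, 0, 1],
  [-114, -34, 0, 0, 1],
  [-152, -45, 0, 0, 1],
  [-190, -57, 0, 0, 1],
  [-228, -69, 0, 0, 1],
  [-266, -80, 0, 0, 1],
  [-304, -92, 0, 0, 1],
  [-342, -104, 0, 0, 1],
  [-380, -115, 0, 0, 1],
  [-418, -127, 0, 0, 1],
  [-456, -138, 0, 0, 1],
])

```text
time: 1.65
eef_pos: [0.4054, 0.1705, 0.4247]
orientation: [-3.141, -0.0, 2.266]
contact_force: [1.2, 1.1, 0.3]
opening: 1.002
grip_force: 0.0
```

Request:
servo_tool([
  [-38, -11, 0, 0, 1],
  [-76, -23, 0, 0, 1],
  [-114, -35, 0, 0, 1],
  [-152, -47, 0, 0, 1],
  [-190, -59, 0, 0, 1],
  [-228, -70, 0, 0, 1],
  [-266, -82, 0, 0, 1],
  [-304, -94, 0, 0, 1],
  [-342, -106, 0, 0, 1],
  [-351, -109, 0, 0, 1],
  [-351, -109, 0, 0, 1],
])

```text
time: 2.57
eef_pos: [0.5456, -0.1709, 0.4242]
orientation: [-3.14, 0.001, 2.259]
contact_force: [-0.2, 0.4, 0.3]
opening: 1.001
grip_force: 0.0
```

```bash
python3 - <<'E'
from h import *
s=env.observe(); print(s['eef_pos'],s['orientation'],shift(s['eef_pos'][:2],T['spool']))
p,d=grab('side','side1.png')
E
```

```text
[ 0.54558404 -0.17093075  0.42415556] [-3.14008362e+00  1.39267708e-03  2.25898094e+00] [2.8 2.8]
```

View pics/side1.png

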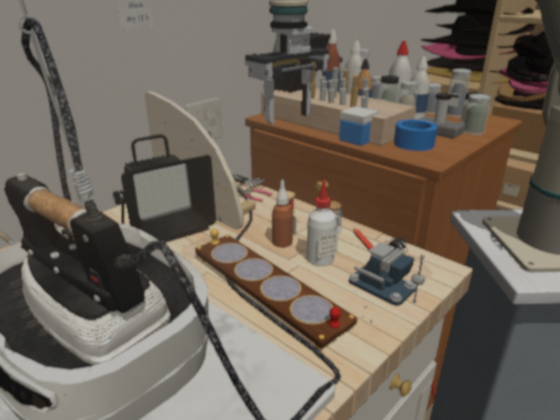

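The side view shows the open gripper above the spool area, fingers at (268,100) and (305,95), with nothing blocking the descent.

Request:
servo_tool([
  [0, 0, 0, 0, 1],
  [0, 0, 35, 0, 1],
  [0, 0, 70, 0, 1],
  [0, 0, 105, 0, 1],
  [0, 0, 125, 0, 1],
  [0, 0, 135, 0, 1],
  [0, 0, 135, 0, 1],
  [0, 0, 135, 0, 1],
])

```text
time: 3.28
eef_pos: [0.5458, -0.1661, 0.2902]
orientation: [3.141, -0.0, 2.265]
contact_force: [0.2, 0.3, 0.7]
opening: 1.001
grip_force: 0.0
```

```bash
python3 - <<'E'
from h import *
s=env.observe(); print(s['eef_pos'],s['orientation'],shift(s['eef_pos'][:2],T['spool']))
E
```

```text
[ 0.545838   -0.16606118  0.29024742] [ 3.14103014e+00 -1.62640989e-04  2.26532192e+00] [-0.8 -0.5]
```

Request:
servo_tool([
  [0, 0, 30, 0, 1],
  [0, 0, 55, 0, 1],
  [-1, 0, 72, 0, 1],
  [-1, 0, 82, 0, 1],
  [-1, 0, 82, 0, 1],
  [-1, 0, 82, 0, -1],
  [-1, 0, 82, 0, -1],
  [-1, 0, 82, 0, -1],
  [-1, 0, 82, 0, -1],
  [-1, 0, 82, 0, -1],
  [-1, 0, 82, 0, -1],
  [-1, 0, 82, 0, -1],
])

```text
time: 4.28
eef_pos: [0.5462, -0.168, 0.2079]
orientation: [3.141, 0.0, 2.263]
contact_force: [0.6, 0.5, -0.3]
opening: 0.538
grip_force: 0.0
```

Request:
servo_tool([
  [0, 0, 0, 0, -1],
  [0, 0, 0, 0, -1],
  [0, 0, 0, 0, -1],
  [0, 0, 0, 0, -1],
  [0, 0, -10, 0, -1],
  [0, 0, -30, 0, -1],
  [0, 0, -60, 0, -1],
  [0, 0, -90, 0, -1],
  [0, 0, -120, 0, -1],
  [0, 0, -155, 0, -1],
  [0, 0, -185, 0, -1],
  [0, 0, -195, 0, -1],
])

```text
time: 5.28
eef_pos: [0.5469, -0.1686, 0.4078]
orientation: [3.137, 0.006, 2.263]
contact_force: [0.2, -0.6, -0.1]
opening: 0.4
grip_force: 30.0
```

```bash
python3 - <<'E'
from h import *
s=env.observe(); print(s['eef_pos'],s['opening'],shift(s['eef_pos'][:2],M['spool']))
E
```

```text
[ 0.54686593 -0.16862863  0.40784526] 0.399905973198864 [319.  237.7]
```

Gripped at 37.6 mm. Carrying it to the red-post mark.

Request:
servo_tool([
  [14, 10, -10, 0, -1],
  [42, 31, -10, 0, -1],
  [74, 55, -10, 0, -1],
  [106, 79, -10, 0, -1],
  [138, 103, -10, 0, -1],
  [170, 127, -10, 0, -1],
  [202, 151, -10, 0, -1],
  [234, 174, -10, 0, -1],
  [264, 197, -10, 0, -1],
  [290, 216, -10, 0, -1],
  [310, 231, -10, 0, -1],
  [319, 238, -10, 0, -1],
])

```text
time: 6.28
eef_pos: [0.5243, 0.2339, 0.412]
orientation: [-3.141, -0.002, 2.269]
contact_force: [-0.3, 0.9, -0.5]
opening: 0.398
grip_force: 30.0
```

Request:
servo_tool([
  [0, 0, 0, 0, -1],
  [0, 0, 20, 0, -1],
  [0, 0, 50, 0, -1],
  [0, 0, 80, 0, -1],
  [0, 0, 110, 0, -1],
  [0, 0, 130, 0, -1],
  [0, 0, 140, 0, -1],
  [0, 0, 140, 0, -1],
  [0, 0, 140, 0, -1],
])

```text
time: 7.03
eef_pos: [0.5262, 0.228, 0.273]
orientation: [-3.141, 0.001, 2.261]
contact_force: [0.4, -0.2, 0.4]
opening: 0.401
grip_force: 30.0
```

```bash
python3 - <<'E'
from h import *
s=env.observe(); print(s['eef_pos'],s['orientation'],s['opening'],shift(s['eef_pos'][:2],M['spool']))
grab('top','top2.png')
E
```

```text
[0.52621533 0.22803256 0.27302544] [-3.14114654e+00  7.67567291e-04  2.26147275e+00] 0.4006772668808984 [0.7 0.3]
```

View pics/top2.png

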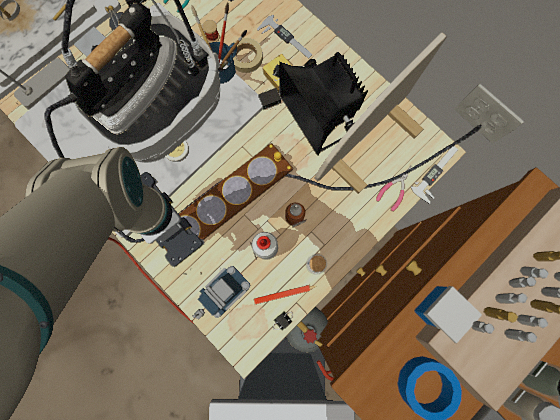

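The top view shows the arm over the red-end mark at about (180,235), with the other three supplies undisturbed. Lowering and releasing.

Request:
servo_tool([
  [0, 0, 15, 0, -1],
  [0, 0, 26, 0, -1],
  [0, 0, 32, 0, -1],
  [0, 0, 35, 0, -1],
  [0, 0, 37, 0, -1],
  [0, 0, 37, 0, -1],
  [0, 0, 37, 0, -1],
  [0, 0, 37, 0, 0.2],
  [0, 0, 37, 0, 0.4],
  [0, 0, 37, 0, 0.6],
  [0, 0, 37, 0, 0.8],
  [0, 0, 37, 0, 0.8],
])

```text
time: 8.08
eef_pos: [0.5257, 0.2295, 0.2358]
orientation: [3.141, 0.0, 2.263]
contact_force: [0.3, 0.3, 0.2]
opening: 0.716
grip_force: 0.0
```

Request:
servo_tool([
  [0, 0, 0, 0, 0.8],
  [0, 0, 0, 0, 0.8],
  [0, 0, -15, 0, 0.8],
  [0, 0, -40, 0, 0.8],
  [0, 0, -75, 0, 0.8],
  [0, 0, -110, 0, 0.8],
  [0, 0, -145, 0, 0.8],
  [0, 0, -165, 0, 0.9],
  [0, 0, -170, 0, 1],
  [0, 0, -170, 0, 1],
])

```text
time: 8.92
eef_pos: [0.5259, 0.2296, 0.407]
orientation: [3.138, 0.001, 2.264]
contact_force: [0.2, 0.1, 0.1]
opening: 0.996
grip_force: 0.0
```

```bash
python3 - <<'E'
from h import *
s=env.observe(); print(s['eef_pos'],s['opening'],shift(s['eef_pos'][:2],T['jar']))
E
```

```text
[0.52587508 0.22956807 0.40704819] 0.9959684715075126 [-185.2 -249.8]
```

Request:
servo_tool([
  [-20, -27, 0, 0, 1],
  [-43, -58, 0, 0, 1],
  [-65, -88, 0, 0, 1],
  [-88, -119, 0, 0, 1],
  [-110, -149, 0, 0, 1],
  [-133, -180, 0, 0, 1],
  [-155, -210, 0, 0, 1],
  [-173, -234, 0, 0, 1],
  [-185, -250, 0, 0, 1],
  [-185, -250, 0, 0, 1],
  [-185, -250, 0, 0, 1],
  [-185, -250, 0, 0, 1],
])

```text
time: 9.92
eef_pos: [0.4514, -0.0714, 0.4046]
orientation: [-3.14, -0.002, 2.265]
contact_force: [-0.4, -0.3, -0.5]
opening: 1.0
grip_force: 0.0
```

Request:
servo_tool([
  [0, 0, 20, 0, 1],
  [0, 0, 50, 0, 1],
  [0, 0, 80, 0, 1],
  [0, 0, 105, 0, 1],
  [0, 0, 115, 0, 1],
  [0, 0, 115, 0, 1],
  [0, 0, 115, 0, 1],
  [0, 0, 115, 0, 1],
])

```text
time: 10.58
eef_pos: [0.4519, -0.0717, 0.2911]
orientation: [3.141, 0.0, 2.265]
contact_force: [-1.2, -0.1, -0.0]
opening: 0.998
grip_force: 0.0
```

```bash
python3 - <<'E'
from h import *
s=env.observe(); print(s['eef_pos'],s['opening'],shift(s['eef_pos'][:2],T['jar']))
grab('side','side3.png')
E
```

```text
[ 0.45191811 -0.07171286  0.29106202] 0.99788913496022 [-0.7 -0.4]
```

View pics/side3.png

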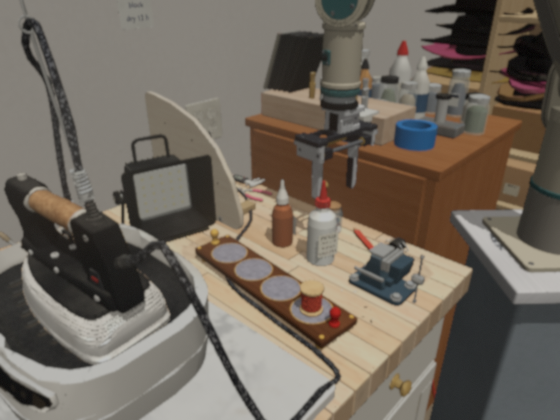

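The spool stands on the red-end mark, about (312,300). The gripper is above the jar and clear of both bottles.

Request:
servo_tool([
  [0, 0, 25, 0, 1],
  [-1, 0, 45, 0, 1],
  [-1, 0, 60, 0, 1],
  [-1, 0, 71, 0, 1],
  [-1, 0, 71, 0, 1],
  [-1, 0, 71, 0, -1],
  [-1, 0, 71, 0, -1],
  [-1, 0, 71, 0, -1],
  [-1, 0, 71, 0, -1],
  [-1, 0, 71, 0, -1],
  [-1, 0, 71, 0, -1],
  [-1, 0, 71, 0, -1],
])

```text
time: 11.63
eef_pos: [0.4521, -0.0733, 0.2199]
orientation: [3.141, 0.0, 2.264]
contact_force: [-0.1, 0.1, -0.2]
opening: 0.543
grip_force: 0.0
```

Request:
servo_tool([
  [0, 0, 0, 0, -1],
  [0, 0, 0, 0, -1],
  [0, 0, 0, 0, -1],
  [0, 0, -10, 0, -1],
  [0, 0, -35, 0, -1],
  [0, 0, -70, 0, -1],
  [0, 0, -105, 0, -1],
  [0, 0, -140, 0, -1],
  [0, 0, -170, 0, -1],
  [0, 0, -190, 0, -1],
  [0, 0, -200, 0, -1],
  [0, 0, -200, 0, -1],
])

```text
time: 12.63
eef_pos: [0.4524, -0.0734, 0.4217]
orientation: [3.138, 0.003, 2.264]
contact_force: [-0.1, -0.5, -1.0]
opening: 0.486
grip_force: 30.0
```

```bash
python3 - <<'E'
from h import *
s=env.observe(); print(s['eef_pos'],s['opening'],s['grip_force'],shift(s['eef_pos'][:2],M['jar']))
E
```

```text
[ 0.45243976 -0.07342478  0.42165912] 0.48560030411462335 29.999828338623047 [110.7 249.5]
```

Request:
servo_tool([
  [8, 18, 0, 0, -1],
  [20, 45, 0, 0, -1],
  [32, 72, 0, 0, -1],
  [44, 99, 0, 0, -1],
  [56, 126, 0, 0, -1],
  [68, 153, 0, 0, -1],
  [80, 180, 0, 0, -1],
  [91, 205, 0, 0, -1],
  [100, 225, 0, 0, -1],
  [107, 242, 0, 0, -1],
  [111, 250, 0, 0, -1],
  [111, 250, 0, 0, -1],
])

```text
time: 13.63
eef_pos: [0.5735, 0.1739, 0.4178]
orientation: [-3.14, -0.002, 2.267]
contact_force: [0.4, -0.3, -1.7]
opening: 0.486
grip_force: 30.0
```

Request:
servo_tool([
  [0, 0, 0, 0, -1],
  [0, 0, 20, 0, -1],
  [0, 0, 50, 0, -1],
  [0, 0, 80, 0, -1],
  [0, 0, 110, 0, -1],
  [0, 0, 130, 0, -1],
  [0, 0, 140, 0, -1],
  [0, 0, 140, 0, -1],
  [0, 0, 140, 0, -1],
  [0, 0, 140, 0, -1],
])

```text
time: 14.47
eef_pos: [0.5742, 0.1712, 0.2812]
orientation: [3.139, 0.001, 2.263]
contact_force: [-0.7, -0.1, -0.8]
opening: 0.483
grip_force: 30.0
```

```bash
python3 - <<'E'
from h import *
s=env.observe(); print(s['eef_pos'],s['opening'],s['grip_force'],shift(s['eef_pos'][:2],M['jar']))
E
```

```text
[0.57419061 0.17123129 0.28119178] 0.4832687890480069 29.999744296073914 [ 0.2 -0.5]
```

Request:
servo_tool([
  [0, 0, 12, 0, -1],
  [0, 0, 22, 0, -1],
  [0, 0, 28, 0, -1],
  [0, 0, 30, 0, -1],
  [0, 0, 32, 0, -1],
  [0, 0, 32, 0, -1],
  [0, 0, 32, 0, -1],
  [0, 0, 32, 0, 0.2],
  [0, 0, 32, 0, 0.4],
  [0, 0, 32, 0, 0.6],
  [0, 0, 32, 0, 0.8],
  [0, 0, 32, 0, 0.8],
])

```text
time: 15.47
eef_pos: [0.5736, 0.1718, 0.2476]
orientation: [3.141, 0.0, 2.263]
contact_force: [-0.4, -1.0, -0.1]
opening: 0.807
grip_force: 0.0
```

Request:
servo_tool([
  [0, 0, 0, 0, 0.8],
  [0, 0, 0, 0, 0.8],
  [0, 0, -15, 0, 0.8],
  [0, 0, -40, 0, 0.8],
  [0, 0, -75, 0, 0.8],
  [0, 0, -110, 0, 0.8],
  [0, 0, -140, 0, 0.8],
  [0, 0, -155, 0, 0.9],
  [0, 0, -160, 0, 1],
  [0, 0, -160, 0, 1],
])

```text
time: 16.3
eef_pos: [0.5737, 0.1718, 0.4089]
orientation: [3.139, 0.001, 2.264]
contact_force: [-0.6, 0.0, -0.5]
opening: 0.996
grip_force: 0.0
```

```bash
python3 - <<'E'
from h import *
s=env.observe(); print(s['eef_pos'],s['opening'],shift(s['eef_pos'][:2],T['glue']))
p,d=grab('side'); W=world('side',d)
# glue / squeeze nozzle tips from the side view
for n in('glue','squeeze'):
    for lo,hi in((.12,.18),(.03,.09)):
        w=W.reshape(-1,3); m=(np.hypot(*(w[:,:2]-T[n]).T)<.04)&(w[:,2]>lo)&(w[:,2]<hi); print(n,m.sum(),np.round(np.nanmean(w[m],0),4),np.round(w[m].max(0),3),np.round(w[m].min(0),3))
E
```

```text
[0.57370593 0.17179742 0.40885127] 0.996435776714762 [-140.4 -134.3]
glue 63 [ 0.5643 -0.0198  0.1303] [ 0.57  -0.015  0.146] [ 0.558 -0.024  0.12 ]
glue 622 [ 0.5628 -0.0082  0.0609] [0.585 0.002 0.09 ] [ 0.536 -0.031  0.03 ]
squeeze 271 [0.4916 0.049  0.1391] [0.505 0.058 0.171] [0.476 0.033 0.12 ]
squeeze 859 [0.4917 0.0656 0.0606] [0.519 0.079 0.09 ] [0.461 0.04  0.03 ]
```

Request:
servo_tool([
  [-15, -14, 0, 0, 1],
  [-38, -36, 0, 0, 1],
  [-61, -58, 0, 0, 1],
  [-84, -80, 0, 0, 1],
  [-107, -102, 0, 0, 1],
  [-128, -122, 0, 0, 1],
  [-141, -134, 0, 0, 1],
  [-141, -134, 0, 0, 1],
  [-141, -134, 0, 0, 1],
  [-141, -134, 0, 0, 1],
])

```text
time: 17.18
eef_pos: [0.5603, -0.0208, 0.4064]
orientation: [-3.141, -0.002, 2.265]
contact_force: [0.3, 0.2, -0.6]
opening: 1.001
grip_force: 0.0
```

```bash
python3 - <<'E'
from h import *
from scipy.optimize import least_squares
s=env.observe(); print(s['eef_pos'],shift(s['eef_pos'][:2],(.561,-.022)))
P=[]
for n in('side','top'):
    p,d=(grab('side') if n=='side' else (None,np.load('top0.npy'))); P.append(world(n,d).reshape(-1,3))
for q,c,r,hi in(('glue',T['glue'],.0225,.085),('squeeze',T['squeeze'],.028,.105)):
    for k,W in zip(('side','top','both'),P+[np.vstack(P)]):
        m=(np.hypot(*(W[:,:2]-c).T)<.045)&(W[:,2]>.02)&(W[:,2]<hi); w=W[m,:2]
        f=least_squares(lambda x:np.hypot(*(w-x).T)-r,c,loss='soft_l1',f_scale=.002); print(q,k,m.sum(),np.round(f.x,4))
E
```

```text
[ 0.56034953 -0.02081301  0.406383  ] [-1.3 -0.3]
glue side 656 [ 0.5634 -0.0239]
glue top 186 [ 0.5636 -0.0234]
glue both 842 [ 0.5635 -0.0238]
squeeze side 1227 [0.4894 0.0429]
squeeze top 326 [0.4907 0.0439]
squeeze both 1553 [0.4896 0.043 ]
```

Request:
servo_tool([
  [-4, 0.5, 5, 0, 1],
  [-4, 0.5, 30, 0, 1],
  [-4, 0.5, 60, 0, 1],
  [-4, 0.5, 90, 0, 1],
  [-4, 0.5, 115, 0, 1],
  [-4, 0.5, 135, 0, 1],
  [-4, 0.5, 147, 0, 1],
  [-4, 0.5, 147, 0, 1],
  [-4, 0.5, 147, 0, 1],
  [-4, 0.5, 147, 0, -1],
  [-4, 0.5, 147, 0, -1],
  [-4, 0.5, 147, 0, -1],
])

```text
time: 18.23
eef_pos: [0.5638, -0.0249, 0.2617]
orientation: [3.14, 0.001, 2.264]
contact_force: [-0.3, 0.2, -0.6]
opening: 0.825
grip_force: 0.0
```

Request:
servo_tool([
  [0, 0, 0, 0, -1],
  [0, 0, 0, 0, -1],
  [0, 0, 0, 0, -1],
  [0, 0, 0, 0, -1],
  [0, 0, 0, 0, -1],
  [0, 0, 0, 0, -1],
  [0, 0, 0, 0, -1],
  [0, 0, -10, 0, -1],
  [0, 0, -35, 0, -1],
  [0, 0, -60, 0, -1],
  [0, 0, -70, 0, -1],
  [0, 0, -70, 0, -1],
])

```text
time: 19.23
eef_pos: [0.5642, -0.0252, 0.3332]
orientation: [3.138, 0.003, 2.263]
contact_force: [0.2, -0.9, -2.0]
opening: 0.479
grip_force: 30.0
```

```bash
python3 - <<'E'
from h import *
s=env.observe(); print(s['eef_pos'],s['opening'],s['grip_force'],shift(s['eef_pos'][:2],M['glue']))
E
```

```text
[ 0.56421396 -0.02524479  0.33323362] 0.47906598539323914 29.984378814697266 [ 69.9 132.7]
```

Request:
servo_tool([
  [6, 10, 0, 0, -1],
  [14, 27, 0, 0, -1],
  [24, 46, 0, 0, -1],
  [34, 65, 0, 0, -1],
  [44, 84, 0, 0, -1],
  [54, 102, 0, 0, -1],
  [62, 118, 0, 0, -1],
  [68, 129, 0, 0, -1],
  [70, 133, 0, 0, -1],
  [70, 133, 0, 0, -1],
  [70, 133, 0, 0, -1],
  [70, 133, 0, 0, -1],
])

```text
time: 20.23
eef_pos: [0.6207, 0.1122, 0.3304]
orientation: [-3.14, 0.0, 2.262]
contact_force: [-0.3, -0.1, -2.0]
opening: 0.473
grip_force: 30.0
```

```bash
python3 - <<'E'
from h import *
s=env.observe(); print(s['eef_pos'],s['orientation'],s['opening'],shift(s['eef_pos'][:2],M['glue']))
E
```

```text
[0.62070585 0.1121815  0.33043665] [-3.14016318e+00  3.54239905e-04  2.26156887e+00] 0.47270425540972083 [0.2 1.5]
```

Request:
servo_tool([
  [0, 1, 15, 0, -1],
  [0, 1, 27, 0, -1],
  [0, 1, 34, 0, -1],
  [0, 1, 38, 0, -1],
  [0, 1, 40, 0, -1],
  [0, 1, 41, 0, -1],
  [0, 1, 41, 0, -1],
  [0, 1, 41, 0, -1],
  [0, 1, 41, 0, 0.2],
  [0, 1, 41, 0, 0.4],
  [0, 1, 41, 0, 0.6],
  [0, 1, 41, 0, 0.8],
])

```text
time: 21.23
eef_pos: [0.6219, 0.1144, 0.29]
orientation: [3.141, 0.0, 2.263]
contact_force: [-1.1, 0.2, -0.6]
opening: 0.724
grip_force: 0.0
```

Request:
servo_tool([
  [0, 0, 0, 0, 0.8],
  [0, 0, 0, 0, 0.8],
  [0, 0, 0, 0, 0.8],
  [0, 0, -15, 0, 0.8],
  [0, 0, -40, 0, 0.8],
  [0, 0, -75, 0, 0.8],
  [0, 0, -110, 0, 0.8],
  [0, 0, -135, 0, 0.8],
  [0, 0, -145, 0, 1],
  [0, 0, -145, 0, 1],
  [0, 0, -145, 0, 1],
])

```text
time: 22.15
eef_pos: [0.6215, 0.1144, 0.4339]
orientation: [-3.141, -0.001, 2.264]
contact_force: [-0.5, -0.6, -0.3]
opening: 0.997
grip_force: 0.0
```

```bash
python3 - <<'E'
from h import *
s=env.observe(); print(s['eef_pos'],s['opening'],shift(s['eef_pos'][:2],(.4897,.043)))
grab('side','side4.png')
E
```

```text
[0.62146079 0.11444503 0.43391746] 0.9968598800848867 [  29.2 -147. ]
```

View pics/side4.png

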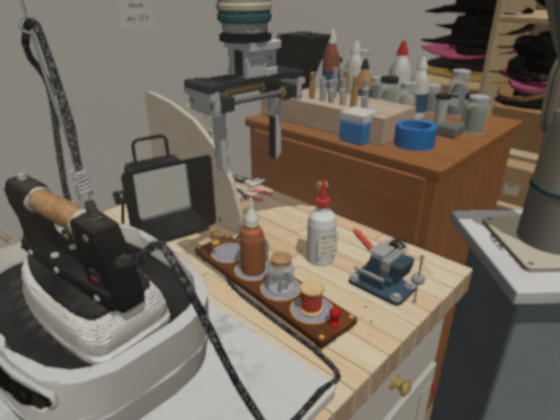

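Spool (312,300), jar (281,275) and glue (253,245) all stand on their marks. The squeeze bottle is last.

Request:
servo_tool([
  [3, -14, 0, 0, 1],
  [8, -40, 0, 0, 1],
  [14, -70, 0, 0, 1],
  [20, -100, 0, 0, 1],
  [25, -127, 0, 0, 1],
  [28, -142, 0, 0, 1],
  [29, -147, 0, 0, 1],
  [29, -147, 0, 0, 1],
  [29, -147, 0, 0, 1],
  [29, -147, 0, 0, 1],
])

```text
time: 23.03
eef_pos: [0.4912, 0.0436, 0.4341]
orientation: [-3.142, 0.0, 2.265]
contact_force: [0.0, -1.0, 0.5]
opening: 1.0
grip_force: 0.0
```

```bash
python3 - <<'E'
from h import *
s=env.observe(); print(s['eef_pos'],s['opening'],shift(s['eef_pos'][:2],(.4897,.043)))
E
```

```text
[0.49116122 0.04364987 0.43410846] 0.999917248728125 [ 0.4 -1.5]
```

Request:
servo_tool([
  [0, -1, 15, 0, 1],
  [0, -1, 45, 0, 1],
  [0, -1, 75, 0, 1],
  [0, -1, 105, 0, 1],
  [0, -1, 130, 0, 1],
  [0, -1, 145, 0, 1],
  [0, -1, 151, 0, 1],
  [0, -1, 151, 0, 1],
  [0, -1, 151, 0, 1],
  [0, -1, 151, 0, -1],
  [0, -1, 151, 0, -1],
  [0, -1, 151, 0, -1],
])

```text
time: 24.03
eef_pos: [0.4898, 0.0423, 0.2846]
orientation: [3.14, 0.001, 2.264]
contact_force: [-0.3, 0.1, 0.2]
opening: 0.821
grip_force: 0.0
```

Request:
servo_tool([
  [0, 0, 0, 0, -1],
  [0, 0, 0, 0, -1],
  [0, 0, 0, 0, -1],
  [0, 0, 0, 0, -1],
  [0, 0, 0, 0, -1],
  [0, 0, 0, 0, -1],
  [0, 0, 0, 0, -1],
  [0, 0, -10, 0, -1],
  [0, 0, -35, 0, -1],
  [0, 0, -60, 0, -1],
  [0, 0, -70, 0, -1],
  [0, 0, -70, 0, -1],
])

```text
time: 25.03
eef_pos: [0.4901, 0.0422, 0.3558]
orientation: [3.138, 0.002, 2.264]
contact_force: [0.0, 0.3, -2.0]
opening: 0.591
grip_force: 30.0
```

```bash
python3 - <<'E'
from h import *
s=env.observe(); print(s['eef_pos'],s['opening'],s['grip_force'],shift(s['eef_pos'][:2],M['squeeze']))
E
```

```text
[0.49010429 0.04217791 0.35578863] 0.5914043800936897 29.998626708984375 [-104.2  146.7]
```

Request:
servo_tool([
  [-15, 8, 0, 0, -1],
  [-38, 22, 0, 0, -1],
  [-62, 40, 0, 0, -1],
  [-83, 60, 0, 0, -1],
  [-97, 83, 0, 0, -1],
  [-104, 107, 0, 0, -1],
  [-104, 128, 0, 0, -1],
  [-104, 141, 0, 0, -1],
  [-104, 147, 0, 0, -1],
  [-104, 147, 0, 0, -1],
  [-104, 147, 0, 0, -1],
  [-104, 147, 0, 0, -1],
])

```text
time: 26.03
eef_pos: [0.6681, 0.055, 0.3531]
orientation: [-3.14, -0.001, 2.262]
contact_force: [-0.2, 0.4, -1.4]
opening: 0.594
grip_force: 30.0
```

```bash
python3 - <<'E'
from h import *
s=env.observe(); print(s['eef_pos'],s['orientation'],s['opening'],shift(s['eef_pos'][:2],M['squeeze']))
E
```

```text
[0.6680711  0.05496265 0.3531113 ] [-3.13967866e+00 -5.30008501e-04  2.26229760e+00] 0.5936993305123052 [-0.3  1.6]
```

Request:
servo_tool([
  [0, 1, 15, 0, -1],
  [0, 1, 27, 0, -1],
  [0, 1, 34, 0, -1],
  [0, 1, 38, 0, -1],
  [0, 1, 40, 0, -1],
  [0, 1, 41.5, 0, -1],
  [0, 1, 41.5, 0, -1],
  [0, 1, 41.5, 0, -1],
  [0, 1, 41.5, 0, 0.4],
  [0, 1, 41.5, 0, 0.6],
  [0, 1, 41.5, 0, 0.8],
  [0, 1, 41.5, 0, 0.9],
])

```text
time: 27.03
eef_pos: [0.6698, 0.0567, 0.3125]
orientation: [3.141, 0.0, 2.263]
contact_force: [0.4, -0.6, -0.2]
opening: 0.839
grip_force: 0.0
```

Request:
servo_tool([
  [0, 0, 0, 0, 0.9],
  [0, 0, 0, 0, 0.9],
  [0, 0, 0, 0, 0.9],
  [0, 0, -15, 0, 0.9],
  [0, 0, -40, 0, 0.9],
  [0, 0, -75, 0, 0.9],
  [0, 0, -110, 0, 0.9],
  [0, 0, -125, 0, 0.9],
  [0, 0, -130, 0, 0.9],
  [0, -20, -130, 0, 0.9],
  [0, -50, -130, 0, 0.9],
  [0, -60, -130, 0, 0.9],
])

```text
time: 28.03
eef_pos: [0.6209, 0.0156, 0.4411]
orientation: [-3.137, -0.001, 2.261]
contact_force: [-0.7, 0.0, 0.6]
opening: 0.949
grip_force: 0.0
```

Request:
servo_tool([
  [0, -30, 0, 0, 0.9],
  [0, -65, 0, 0, 0.9],
  [0, -100, 0, 0, 0.9],
  [0, -130, 0, 0, 0.9],
  [0, -150, 0, 0, 0.9],
  [0, -150, 0, 0, 0.9],
])

```text
time: 28.53
eef_pos: [0.5049, -0.0806, 0.4418]
orientation: [-3.139, -0.002, 2.258]
contact_force: [-0.4, -0.5, 0.9]
opening: 0.951
grip_force: 0.0
```

```bash
python3 - <<'E'
from h import *
from scipy.optimize import least_squares
P=[world(n,grab(n,n+'5.png')[1]).reshape(-1,3) for n in('side','top')]; W=np.vstack(P)
for q,r,lo,hi in(('spool',.019,.065,.08),('jar',.023,.04,.083),('glue',.0225,.05,.115),('squeeze',.028,.05,.135)):
    c=M[q]; m=(np.hypot(*(W[:,:2]-c).T)<.045)&(W[:,2]>lo)&(W[:,2]<hi); w=W[m,:2]
    m2=(np.hypot(*(W[:,:2]-c).T)<.045); zt=np.nanmax(W[m2,2])
    f=least_squares(lambda x:np.hypot(*(w-x).T)-r,c,loss='soft_l1',f_scale=.002).x if q!='spool' else w.mean(0); print(q,m.sum(),np.round(f-c,4),'top %.3f'%zt)
E
```

```text
spool 582 [0.0013 0.0029] top 0.076
jar 781 [0.0007 0.0008] top 0.095
glue 1258 [0.0009 0.0018] top 0.174
squeeze 1722 [0.0017 0.0014] top 0.200
```

View pics/side5.png

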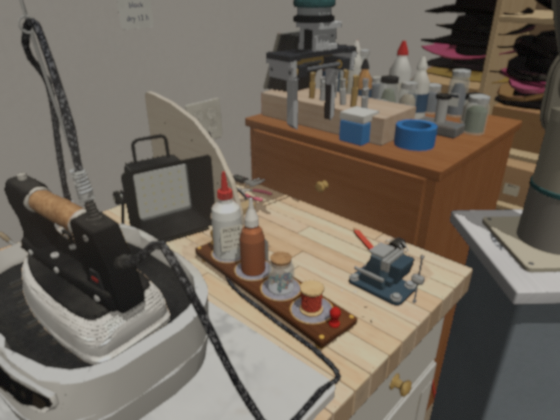

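View pics/top5.png

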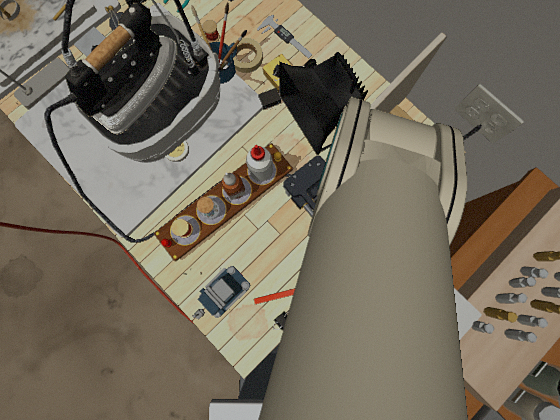

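All four supplies stand upright on their marks in the right order, spool at the red post and squeeze bottle at the brass post. Each is within about 3 mm of its mark's centre, and the arm is clear, so I'm handing in.

```bash
python3 -c "
from plant import env
print(env.close_job())"
```

```text
the job is handed in; nothing more can be done
None
```

The job is handed in: spool, jar, glue bottle and squeeze bottle stand upright in that order from the red post to the brass post, each within about 3 mm of its mark's centre; the pliers were not touched and it took about 29 s.

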